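Turn the four-way rack for microtubes and push it home on the fraction collector

ROBOT

A 6-joint arm with a two-finger parallel gripper is mounted at the origin on the work surface. World frame = base frame: x ahead of the robot, y to its left, z up, the work surface at z = 0. Lengths are in m, angles in rad, forces in N, time in s.
With the tool pointing down it reaches from about 0.3 to 0.875 m from the base axis. Payload 6.4 kg.
Tool frame: the origin (TCP) lies midway between the tips of the shut fingers; the grasp point (between the pads) lies 19 mm behind it; z points along the fingers, y is the direction in which the jaws open and shut (so a half turn about z gives the same grasp; the last joint's range is limited). The gripper opens to 85 mm and grips with 20 to 120 N. Pads are 22 mm wide; open, the fingers measure 114 mm over their backs; the gripper's body (76 mm by 85 mm) begins 54 mm behind the grasp point. The pads swing forward as they close: fully open they stand 13 mm farther back than shut.
Start: joints at [0.911, 0.181, 1.607, -0, 1.354, -0.206], TCP at [0.252, 0.517, 0.231] pointing down, gripper open.
Joint ranges: [-2.99, 2.99], [-0.89, 2.07], [0.3, 2.58], [-1.14, 4.28], [0, 2.63], [-3.12, 3.12]. Speed limits (rad/s): [2.57, 2.57, 3.01, 3.14, 3.14, 3.14].

INTERFACE

Orientations are given as a unit quaternion [w, x, y, z].
In Python, from bench import ctrl gives the robot as it stands.
- The arm moves only by the tool apply_moves, never from a script. Its argument "plan" is a list of rows, each an object with "translation": the shift along the tool's x, y, z in m, a list of three; "angular": the turn, a rotation vector about the tool's x, y, z in rad, a list of three; "hand": the finger opening in m, from 0 to 0.0854. In form: [{"translation": [x, y, z], "angular": [rx, ry, rz], "hand": hand}, ...]. A call has 1 to 10 rows; each row shifts and turns the commanded pose from where the row before left it, along the tool's axes as they then stand; what a row does not reach is not made up. A row lasts 1/8 s, in which the tool goes at most 62.5 mm and 10.7 degrees, less where a joint would pass 70% of its speed; a pose out of reach is approached as far as the arm can. A call with a gripper value outside its range is refused whole. The fingers move at their own pace and stop on an object; the grip force is fixed at half the most. Time passes only in rows, so rows that do not move let the fingers close. It gives the time, the measured TCP pose, the force and the opening at its end, in the units of the state.
- ctrl.get_obs(): the state, without advancing time (a new reading comes with each control period).
- ctrl.camera(name): name is "scene" or "top" or "wrist"; returns a dict with "img" (420x560x3 uint8, red, green, blue), "K" (3x3 intrinsics, pixels), "eye" and "orientation" of the camera in the world. Camera axes: x right, y up, looking along -z (the intrinsics and any distortion apply to the point x, -y, -z); pixel columns grow to the right and rows downward; lengths in m; the calibration is good to about 2 mm. A picture is of the moment at which its call begins. There is no depth.
- ctrl.hand_in(): hands the job in, once; it reports no verdict.
The state is a dict: "time_s": time; "q": joint angles; "dq": joint speeds; "joint_efforts": joint torques, N m; "eef_pos": TCP position; "eef_rot": TCP orientation; "wrist_force": force on the tool from outside, world axes, zero at the start; "torque": the same for the moment, N m; "opening": opening from 0.0 (shut) to 1.0 (fully open).
Only numpy, scipy, OpenCV 4.12 (cv2) and the standard library are available. Lean on these libraries where they do the work, as an engineer would, in place of code of your own. Each camera call takes 0.05 s, during which the arm holds its last target.

TASK

The empty four-way tube rack stands on edge on the fraction collector's deck. With the fingertips, push it over backwards, away from the robot, so that the broad side now facing the robot comes uppermost, then push it along the deck until its long edge is home, flush against the aluminium ledge at the rear of the deck. Do not lift the rack, leave everything else standing where it is, and finish clear of it all.

Things in the scene. Friction and masses are not known exactly. Their poses are not given: they have to be found in the camera images.
- rack_center (a point): Centre of the four-way tube rack: white hollow plastic block, 52 (x) x 175 (y) x 95 (z) mm with round holes. Axes are the rack's own and turn with it: x through its thickness, pointing away from the robot at the start; y along its length; z up at the start. It starts upright on a narrow side, this point 47.5 mm above the deck; tipped over away from the robot, 26 mm, x down, z to the ledge.
- rack_face (a point): Centre of the rack's broad 175 x 95 mm side with the 11 mm microtube holes (4 rows of 8), 26 mm from rack_center along the rack's -x. It faces the robot at the start and must end uppermost, 52 mm above the deck.
- rack: The same rack; origin at the centre of the narrow side it starts on. Loose, empty, 110 to 220 g, friction about 0.5 to 0.7. A level push near the top (about 80 mm above the deck) tips it about its far lower edge; past about 29 degrees it falls over by itself, its centre then some 75 mm further on. A low push slides it. Lying, it is 95 mm front to back and 52 mm high.
- ledge (a point): On the collector, fixed: middle of the front face of the aluminium rear ledge, at deck level. x points level away from the robot, square into that face; y along the ledge; z up. The ledge is 440 mm long, 22 mm high, 15 mm thick. In front of it the flat grey deck, 25 mm above the bench, runs 315 mm towards the robot, 440 mm wide, with no raised edges.
- collector: The fraction collector, fixed: white base 440 x 460 mm; origin on the bench below the deck, 115 mm in front of the ledge's front face; x towards the ledge, z up. Behind the ledge: a housing and low console up to 95 mm above the bench, two columns at the rear corners (95 mm behind the ledge's face, 245 mm high) and the drop arm, swung aside to the left at that height.
- tube_rack: Bystander on the right of the deck: white rack with 16 clear test tubes, 190 x 58 x 88 mm, lying lengthwise front to back; origin at the centre of its underside.
- sample_bottle: Bystander at the left of the deck: small glass jar with a white cap, 42 mm across, 80 mm high; origin at the centre of its underside.
- tube50: Bystander at the left of the deck: clear self-standing centrifuge tube with a blue screw cap, 34 mm across, 112 mm high; origin at the centre of its underside.
- waste_bottle: Bystander on the bench: brown glass bottle, 94 mm across, 205 mm high; origin at the centre of its underside.
- wash_bottle: Bystander on the bench: white squeeze bottle with a bent spout, 72 mm across, 190 mm high; origin at the centre of its underside.
- flask: Bystander on the bench: conical glass flask, 80 mm across, 118 mm high; origin at the centre of its underside.
- cuvette_box: Bystander on the bench: flat plastic box, 112 x 112 x 46 mm; origin at the centre of its underside.
Things that resemble listed ones, but are neither listed nor needed, are in the scene too. Leave any blue or purple look-alike of the rack alone.

How it is judged:
By the outcome, as a careful person would: the job done as asked, in the order asked, and still so for the second after the job is handed in, with the robot touching nothing.
It also fails if it takes over 40 s, if anything falls off the work surface, if the arm or the gripper's body presses on something with over 40 N, if the wrist force passes 120 N, or if a joint passes its speed limit or range.

## Working session

There is one attempt and no reset: what is moved stays moved. The work goes in short steps, Python scripts to look and compute and a tool call to move; the robot and the scene stay as the last step left them, time stands still between calls to the robot, and variables do not carry over. Pictures are saved under pics/ and viewed, and the job is handed in when it is done.

Besides the shell and the picture viewer there is one more tool, called after "Emit:" by a JSON object that holds its "op" and its "data". apply_moves: Moves the arm, as the interface text tells. Its arguments: {"type":"object","properties":{"plan":{"type":"array","items":{"type":"object","properties":{"translation":{"type":"array","items":{"type":"number"}},"angular":{"type":"array","items":{"type":"number"}},"hand":{"type":"number"}}}}},"required":["plan"]}

```bash
ls; mkdir -p pics
cat > h.py <<'E'
import numpy as np, cv2, pickle
from scipy.spatial.transform import Rotation as R
def rot(q): return R.from_quat([q[1],q[2],q[3],q[0]]).as_matrix()
def snap(ctrl,name,fn):
    c=ctrl.camera(name); cv2.imwrite('pics/'+fn+'.png',c['img'][:,:,::-1]); pickle.dump(c,open(fn+'.pkl','wb')); return c
def ray(c,u,v):
    K=c['K']; d=np.linalg.inv(K)@np.array([u,v,1.]); d=np.array([d[0],-d[1],-d[2]])
    return np.array(c['eye']),rot(c['orientation'])@d
def onz(c,u,v,z):
    e,d=ray(c,u,v); return e+d*(z-e[2])/d[2]
def proj(c,p):
    q=rot(c['orientation']).T@(np.array(p)-c['eye']); q=np.array([q[0],-q[1],-q[2]]); r=c['K']@q; return r[:2]/r[2]
E
python3 - <<'E'
from bench import ctrl
from h import *
o=ctrl.get_obs(); print(o)
for n in ['scene','top','wrist']:
    c=snap(ctrl,n,n+'0'); print(n,{k:v for k,v in c.items() if k!='img'})
E
```

```text
pics
{'time_s': 0.0, 'q': array([ 9.10740597e-01,  1.81578451e-01,  1.60804122e+00, -1.69630601e-05,
        1.35382258e+00, -2.06297994e-01]), 'dq': array([-0.00155943,  0.00079742,  0.00135179, -0.00020916, -0.0015206 ,
        0.00115956]), 'joint_efforts': array([ 7.87727222e-04, -4.44864035e+01, -3.51339304e+01, -1.38934465e-04,
        8.86649854e-03, -1.31377737e-05]), 'eef_pos': array([0.25167345, 0.51635093, 0.23034709]), 'eef_rot': array([-3.80673078e-04,  2.24935594e-01,  9.74373195e-01, -8.42855329e-04]), 'wrist_force': array([-0.15495597, -0.75676138,  0.14012373]), 'torque': array([ 0.00911699, -0.02251415, -0.00725685]), 'opening': 1.0005378388425845}
scene {'K': array([[538.14786441,   0.        , 276.46803638],
       [  0.        , 538.14786441, 200.81607083],
       [  0.        ,   0.        ,   1.        ]]), 'eye': array([0.87052851, 0.67401963, 1.23035971]), 'orientation': array([0.24767275, 0.07463629, 0.28832776, 0.9219299 ])}
top {'K': array([[471.14409698,   0.        , 277.68608317],
       [  0.        , 471.14409698, 204.12135232],
       [  0.        ,   0.        ,   1.        ]]), 'eye': array([ 0.25203256, -0.01666185,  1.45825436]), 'orientation': array([ 0.71339696,  0.06134393, -0.05419822, -0.69596282])}
wrist {'K': array([[370.30982555,   0.        , 280.38231619],
       [  0.        , 370.30982555, 216.04780367],
       [  0.        ,   0.        ,   1.        ]]), 'eye': array([0.18838013, 0.54706858, 0.37288339]), 'orientation': array([ 0.83977394, -0.11842243, -0.07307617,  0.52480066])}
```

View pics/scene0.png

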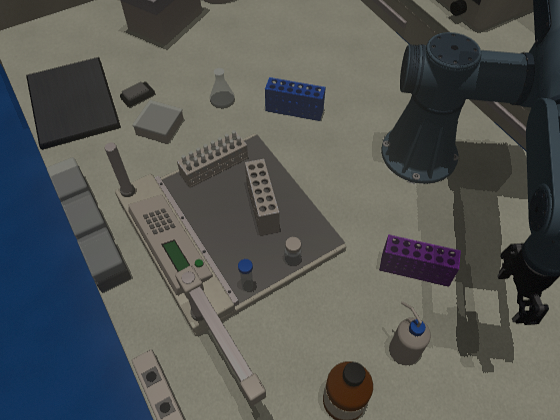

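View pics/top0.png

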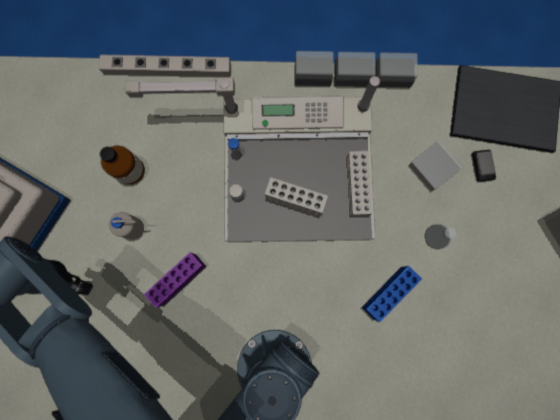

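View pics/wrist0.png

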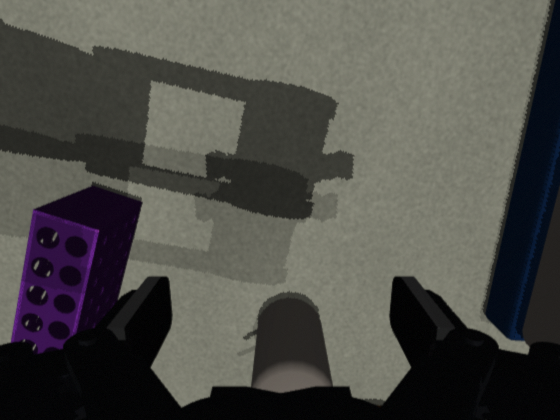

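The top view shows the white rack upright near (296,197), turned about 15° to the ledge at row ~135. The tube rack is at (360,184), the jar at (237,192), and the 50 ml tube at (234,148).

Run:
```python
from h import *
c=pickle.load(open('top0.pkl','rb'));im=c['img'][110:260,205:395]
cv2.imwrite('pics/topc.png',cv2.resize(im,None,fx=4,fy=4,interpolation=cv2.INTER_CUBIC)[:,:,::-1])
c=pickle.load(open('scene0.pkl','rb'));im=c['img'][120:320,100:360]
cv2.imwrite('pics/scenec.png',cv2.resize(im,None,fx=3,fy=3,interpolation=cv2.INTER_CUBIC)[:,:,::-1])
```

```text
(no output)
```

View pics/topc.png

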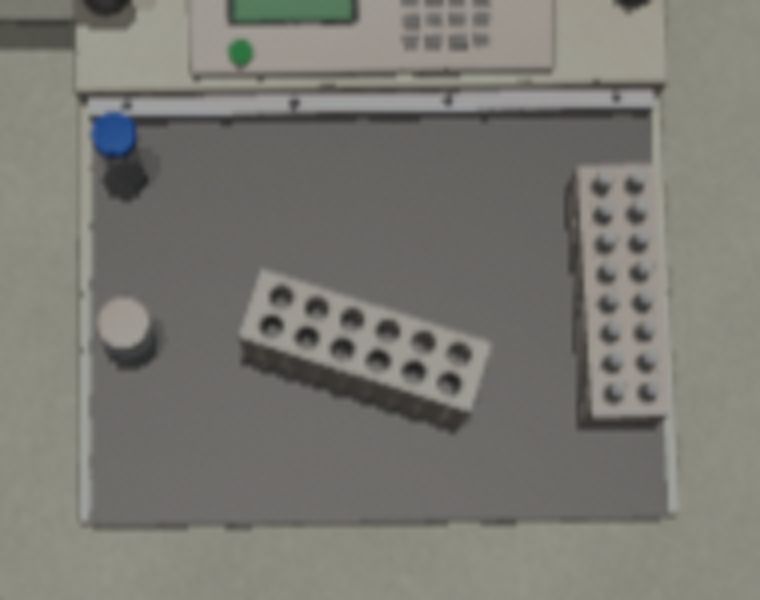

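View pics/scenec.png

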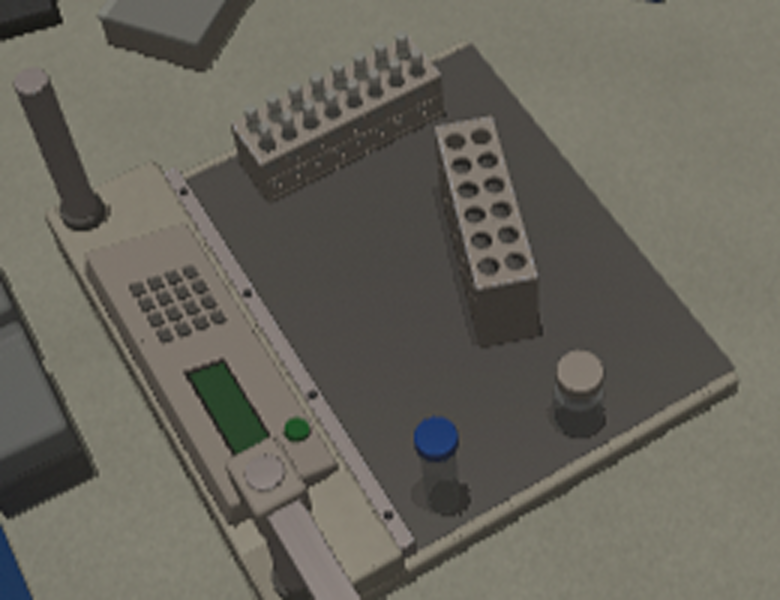

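Run:
```python
from h import *
c=pickle.load(open('top0.pkl','rb'));s=pickle.load(open('scene0.pkl','rb'))
T=lambda x,y:((x+.5)/4-.5+205,(y+.5)/4-.5+110)
S=lambda x,y:((x+.5)/3-.5+100,(y+.5)/3-.5+120)
def show(n,cam,f,pts,z):
    P=np.array([onz(cam,*f(*p),z)[:2] for p in pts]); print(n,P.round(4).tolist(),'mean',P.mean(0).round(4)); return P
def ang(P): # sides
    d=np.roll(P,-1,0)-P; print('  len',np.linalg.norm(d,axis=1).round(4),'ang',np.degrees(np.arctan2(d[:,1],d[:,0])).round(1))
ang(show('rackT',c,T,[(262,270),(491,343),(467,410),(240,337)],.12))
ang(show('rackS',s,S,[(436,125),(492,117),(537,275),(477,288)],.12))
ang(show('ledgeT front top',c,T,[(90,115),(652,108)],.047))
ang(show('ledgeS front top',s,S,[(183,168),(412,545)],.047))
show('deck front T',c,T,[(88,522),(670,515)],.025)
ang(show('tuberackT ',c,T,[(578,166),(655,165),(665,415),(592,417)],.08))
show('jar',c,T,[(124,323)],.105);show('tube50',c,T,[(114,135)],.137)
show('jarS',s,S,[(580,372)],.105);show('tube50S',s,S,[(436,438)],.137)
```

```text
rackT [[0.5517, 0.0237], [0.5018, -0.143], [0.4525, -0.1262], [0.5018, 0.0382]] mean [ 0.502  -0.0518]
  len [0.174  0.0521 0.1716 0.052 ] ang [-106.7  161.2   73.3  -16.2]
rackS [[0.5005, -0.1454], [0.4534, -0.1285], [0.5031, 0.0364], [0.5521, 0.0228]] mean [ 0.5023 -0.0537]
  len [0.05   0.1722 0.0509 0.1759] ang [ 160.2   73.2  -15.6 -107.1]
ledgeT front top [[0.6882, 0.1631], [0.7038, -0.2731]] mean [ 0.696 -0.055]
  len [0.4365 0.4365] ang [-87.9  92.1]
ledgeS front top [[0.7017, -0.2719], [0.6925, 0.1661]] mean [ 0.6971 -0.0529]
  len [0.4381 0.4381] ang [ 91.2 -88.8]
deck front T [[0.3735, 0.1536], [0.3898, -0.289]] mean [ 0.3816 -0.0677]
tuberackT  [[0.6466, -0.2112], [0.6487, -0.2692], [0.4583, -0.2754], [0.4555, -0.2216]] mean [ 0.5523 -0.2443]
  len [0.058  0.1905 0.0538 0.1913] ang [ -87.9 -178.1   93.     3.1]
jar [[0.513, 0.1241]] mean [0.513  0.1241]
tube50 [[0.6457, 0.1336]] mean [0.6457 0.1336]
jarS [[0.5152, 0.126]] mean [0.5152 0.126 ]
tube50S [[0.6497, 0.1362]] mean [0.6497 0.1362]
```

```bash
cat >> h.py <<'E'
def delta(o,pos,yaw_y_deg):
    """tool-frame shift (before turning) and tool-z turn to bring TCP to pos, tool y at yaw"""
    M=rot(o['eef_rot']); d=M.T@(np.array(pos)-o['eef_pos'])
    a=np.radians(yaw_y_deg); x=[np.cos(a+np.pi/2),np.sin(a+np.pi/2),0];y=[np.cos(a),np.sin(a),0];G=np.array([x,y,[0,0,-1]]).T
    print('pos',o['eef_pos'].round(4),'t',o['time_s'],'F',o['wrist_force'].round(1)); print('shift tool',d.round(4),'turn',R.from_matrix(M.T@G).as_rotvec().round(4))
E
python3 - <<'E'
from bench import ctrl
from h import *
o=ctrl.get_obs()
delta(o,[.425,-.030,.30],73.2)
c=pickle.load(open('top0.pkl','rb'))
print('wash',onz(c,122,222,.15),'purple',onz(c,175,280,.1))
E
```

```text
pos [0.2518 0.5165 0.2306] t 0.15 F [-1.4  0.4 -0.6]
shift tool [-0.3952 -0.4153 -0.069 ] turn [-0.0013 -0.0004 -0.1606]
wash [0.40648628 0.43457727 0.15      ] purple [0.24978616 0.28711724 0.1       ]
```

Emit:
{"op": "apply_moves", "data": {"plan": [{"translation": [0,0,-0.035],"angular": [0,0,0],"hand": 0.085},{"translation": [0,0,-0.035],"angular": [0,0,0],"hand": 0.085},{"translation": [-0.033,-0.0346,0],"angular": [0,0,0],"hand": 0.085},{"translation": [-0.033,-0.0346,0],"angular": [0,0,0],"hand": 0.085},{"translation": [-0.033,-0.0346,0],"angular": [0,0,0],"hand": 0.085},{"translation": [-0.033,-0.0346,0],"angular": [0,0,0],"hand": 0.085},{"translation": [-0.033,-0.0346,0],"angular": [0,0,0],"hand": 0.085},{"translation": [-0.033,-0.0346,0],"angular": [0,0,0],"hand": 0.085},{"translation": [-0.033,-0.0346,0],"angular": [0,0,0],"hand": 0.085},{"translation": [-0.033,-0.0346,0],"angular": [0,0,0],"hand": 0.085}]}}

```text
time_s: 1.4
eef_pos: [0.3681, 0.1509, 0.3012]
eef_rot: [0.0, 0.225, 0.974, 0.0]
wrist_force: [1.5, 0.6, 0.5]
opening: 0.997
```

Emit:
{"op": "apply_moves", "data": {"plan": [{"translation": [-0.033,-0.0346,0],"angular": [0,0,0],"hand": 0.085},{"translation": [-0.033,-0.0346,0],"angular": [0,0,0],"hand": 0.085},{"translation": [-0.033,-0.0346,0],"angular": [0,0,0],"hand": 0.085},{"translation": [-0.033,-0.0346,0],"angular": [0,0,0],"hand": 0.085},{"translation": [0,0,0],"angular": [0,0,-0.08],"hand": 0.085},{"translation": [0,0,0],"angular": [0,0,-0.08],"hand": 0.085},{"translation": [0,0,0],"angular": [0,0,0],"hand": 0.085}]}}

```text
time_s: 2.28
eef_pos: [0.4258, -0.03, 0.301]
eef_rot: [-0.0, 0.147, 0.989, 0.0]
wrist_force: [0.1, -0.4, 0.1]
opening: 0.996
```

Run:
```python
from bench import ctrl
from h import *
snap(ctrl,'wrist','wrist1')
o=ctrl.get_obs()
delta(o,[.425,-.030,.095],73.2)
```

```text
pos [ 0.4258 -0.0299  0.3011] t 2.325 F [0.1 0.  0.3]
shift tool [ 0.0007 -0.0003  0.2061] turn [ 0.     -0.0004 -0.0023]
```

View pics/wrist1.png

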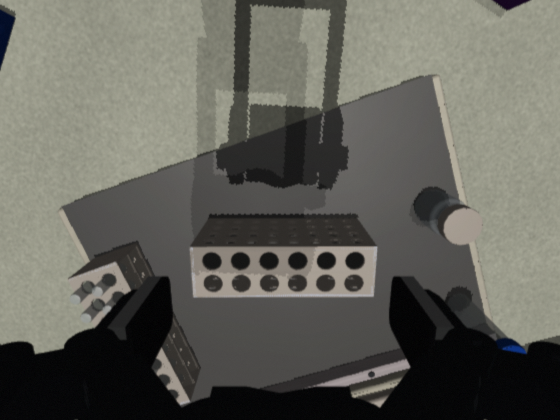

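The wrist view shows the rack parallel to the jaw line and centred at column ~284. Its hole face is towards the robot (rows 215–245). Next I lower to push height.

Emit:
{"op": "apply_moves", "data": {"plan": [{"translation": [0,0,0.04],"angular": [0,0,0],"hand": 0.085},{"translation": [0,0,0.04],"angular": [0,0,0],"hand": 0.085},{"translation": [0,0,0.04],"angular": [0,0,0],"hand": 0.085},{"translation": [0,0,0.04],"angular": [0,0,0],"hand": 0.085},{"translation": [0,0,0.03],"angular": [0,0,0],"hand": 0.085},{"translation": [0,0,0.016],"angular": [0,0,0],"hand": 0.085},{"translation": [-0.015,0,0],"angular": [0,0,0],"hand": 0.085},{"translation": [-0.012,0,0],"angular": [0,0,0],"hand": 0.085}]}}

```text
time_s: 3.32
eef_pos: [0.4539, -0.0384, 0.0963]
eef_rot: [0.001, 0.147, 0.989, -0.0]
wrist_force: [0.4, -0.1, -0.1]
opening: 0.997
```

Run:
```python
from bench import ctrl
from h import *
c=snap(ctrl,'scene','scene1');im=c['img'][120:320,100:360]
cv2.imwrite('pics/scenec1.png',cv2.resize(im,None,fx=3,fy=3,interpolation=cv2.INTER_CUBIC)[:,:,::-1])
o=ctrl.get_obs()
delta(o,[.425,-.030,.095],73.2)
```

```text
pos [ 0.4554 -0.0391  0.0969] t 3.375 F [ 0.2 -1.1  0.2]
shift tool [ 0.0318 -0.0001  0.0017] turn [-0.0002  0.0045 -0.0012]
```

View pics/scenec1.png

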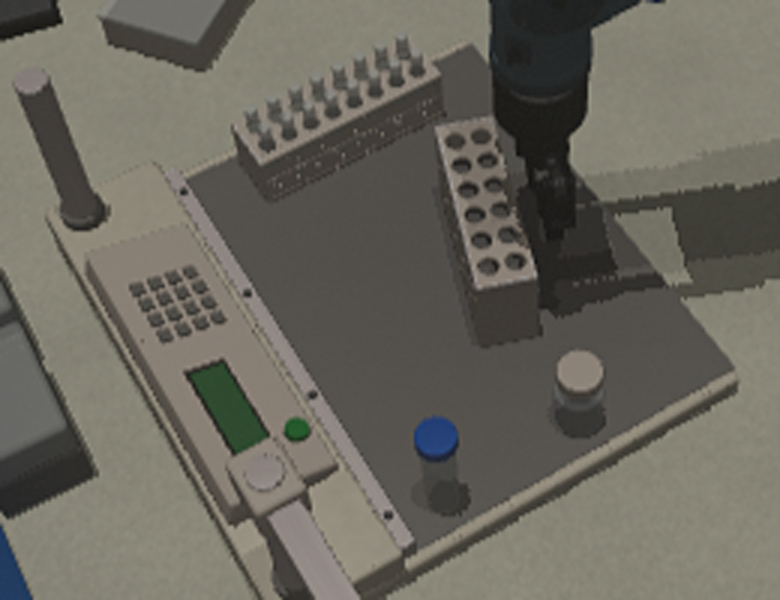

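The fingertips are just short of the near face. I push slowly and level.

Emit:
{"op": "apply_moves", "data": {"plan": [{"translation": [-0.006,0,0],"angular": [0,0,0],"hand": 0.085},{"translation": [-0.006,0,0],"angular": [0,0,0],"hand": 0.085},{"translation": [-0.005,0,0],"angular": [0,0,0],"hand": 0.085},{"translation": [-0.005,0,0],"angular": [0,0,0],"hand": 0.085},{"translation": [-0.005,0,0],"angular": [0,0,0],"hand": 0.085},{"translation": [-0.005,0,0],"angular": [0,0,0],"hand": 0.085}]}}

```text
time_s: 4.12
eef_pos: [0.4827, -0.0471, 0.0953]
eef_rot: [0.0, 0.146, 0.989, -0.0]
wrist_force: [-0.0, -0.6, -0.0]
opening: 1.0
```

Run:
```python
from bench import ctrl
from h import *
c=snap(ctrl,'scene','scene2');im=c['img'][120:320,100:360]
cv2.imwrite('pics/scenec2.png',cv2.resize(im,None,fx=3,fy=3,interpolation=cv2.INTER_CUBIC)[:,:,::-1])
o=ctrl.get_obs()
delta(o,[.425,-.030,.095],73.2)
```

```text
pos [ 0.4834 -0.0474  0.0955] t 4.175 F [-0.1  0.2  0.3]
shift tool [ 0.0609 -0.0002  0.0004] turn [-0.0001  0.0009 -0.0007]
```

View pics/scenec2.png

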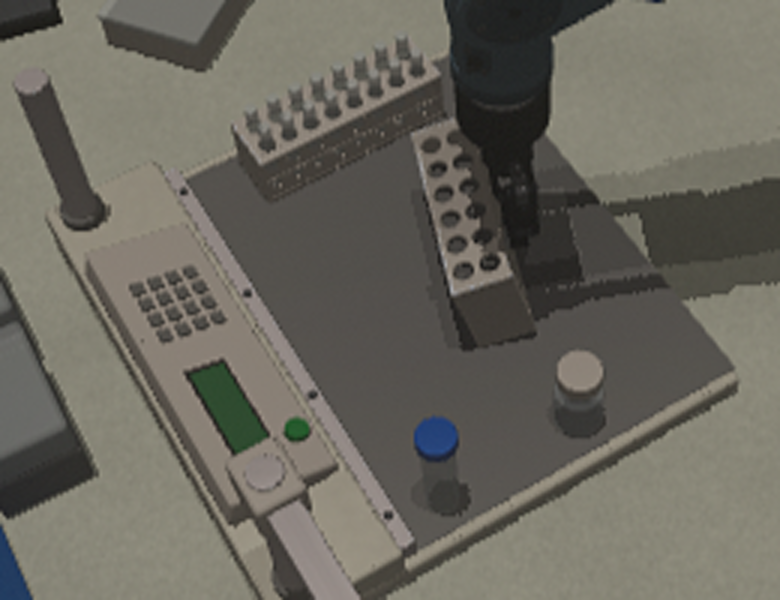

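The rack is tipping cleanly about its far lower edge, without sliding.

Emit:
{"op": "apply_moves", "data": {"plan": [{"translation": [-0.005,0,0],"angular": [0,0,0],"hand": 0.085},{"translation": [-0.005,0,0],"angular": [0,0,0],"hand": 0.085},{"translation": [-0.005,0,0],"angular": [0,0,0],"hand": 0.085},{"translation": [-0.005,0,0],"angular": [0,0,0],"hand": 0.085},{"translation": [-0.004,0,0],"angular": [0,0,0],"hand": 0.085},{"translation": [0,0,0],"angular": [0,0,0],"hand": 0.085},{"translation": [0,0,0],"angular": [0,0,0],"hand": 0.085}]}}

```text
time_s: 5.05
eef_pos: [0.5053, -0.0539, 0.0952]
eef_rot: [-0.0, 0.146, 0.989, 0.0]
wrist_force: [0.6, 0.3, -0.0]
opening: 0.994
```

Run:
```python
from bench import ctrl
from h import *
c=snap(ctrl,'scene','scene3');im=c['img'][120:320,100:360]
cv2.imwrite('pics/scenec3.png',cv2.resize(im,None,fx=3,fy=3,interpolation=cv2.INTER_CUBIC)[:,:,::-1])
o=ctrl.get_obs()
delta(o,[.425,-.030,.095],73.2)
```

```text
pos [ 0.5052 -0.0539  0.0952] t 5.1 F [-0.2  0.8  0.3]
shift tool [ 0.0837 -0.0004  0.0002] turn [ 0.     -0.0003 -0.0005]
```

View pics/scenec3.png

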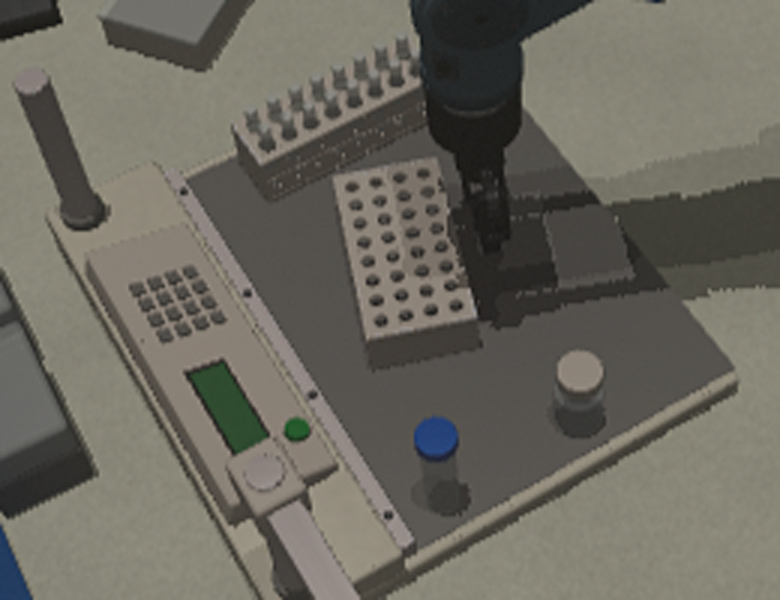

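The rack has fallen with its 4x8 hole side up and nothing else has moved. Its upper corners in the crop are about (334,177), (440,158), (477,318) and (367,337). I measure these and plan the retreat.

Run:
```python
from bench import ctrl
from h import *
s=pickle.load(open('scene3.pkl','rb'))
S=lambda x,y:((x+.5)/3-.5+100,(y+.5)/3-.5+120)
P=np.array([onz(s,*S(*p),.077)[:2] for p in [(334,177),(440,158),(477,318),(367,337)]])
d=np.roll(P,-1,0)-P; print(P.round(4),P.mean(0).round(4),np.linalg.norm(d,axis=1).round(4),np.degrees(np.arctan2(d[:,1],d[:,0])).round(1))
o=ctrl.get_obs()
delta(o,[.455,-.060,.037],91.8)
```

```text
[[ 0.5931 -0.1705]
 [ 0.501  -0.1417]
 [ 0.5543  0.0239]
 [ 0.6428 -0.0059]] [ 0.5728 -0.0735] [0.0965 0.174  0.0934 0.172 ] [ 162.6   72.2  -18.6 -106.8]
pos [ 0.5052 -0.0539  0.0952] t 5.1 F [-0.2  0.8  0.3]
shift tool [ 0.0463 -0.0204  0.0582] turn [ 1.000e-04 -3.000e-04 -3.252e-01]
```

Emit:
{"op": "apply_moves", "data": {"plan": [{"translation": [0.025,-0.015,0],"angular": [0,0,0],"hand": 0.085},{"translation": [0.026,-0.015,0],"angular": [0,0,0],"hand": 0.085},{"translation": [0,0,0],"angular": [0,0,-0.163],"hand": 0.085},{"translation": [0,0,0],"angular": [0,0,-0.162],"hand": 0.085},{"translation": [0,0,0.02],"angular": [0,0,0],"hand": 0.085},{"translation": [0,0,0.02],"angular": [0,0,0],"hand": 0.085},{"translation": [0,0,0.018],"angular": [0,0,0],"hand": 0.085},{"translation": [0,0,0],"angular": [0,0,0],"hand": 0.085}]}}

```text
time_s: 6.1
eef_pos: [0.4466, -0.0674, 0.0362]
eef_rot: [-0.001, -0.016, 1.0, 0.001]
wrist_force: [-0.2, -0.3, 0.3]
opening: 0.998
```

Run:
```python
from bench import ctrl
from h import *
c=snap(ctrl,'top','top4');im=c['img'][110:260,205:395]
cv2.imwrite('pics/topc4.png',cv2.resize(im,None,fx=4,fy=4,interpolation=cv2.INTER_CUBIC)[:,:,::-1])
o=ctrl.get_obs()
delta(o,[.59,-.065,.037],91.8)
```

```text
pos [ 0.4474 -0.0677  0.0371] t 6.15 F [ 0.6 -0.5  0.9]
shift tool [-1.426e-01 -1.700e-03 -1.000e-04] turn [ 0.0006 -0.0012 -0.0002]
```

View pics/topc4.png

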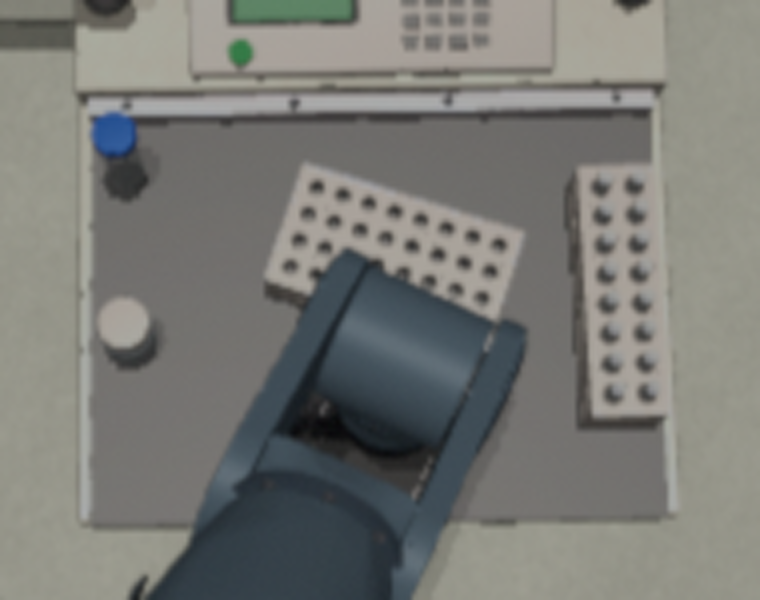

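The arm is behind the rack, with about 50 mm clear to the tube rack. I push towards the ledge, and the right finger squares the rack up.

Emit:
{"op": "apply_moves", "data": {"plan": [{"translation": [-0.014,0,0],"angular": [0,0,0],"hand": 0.085},{"translation": [-0.014,0,0],"angular": [0,0,0],"hand": 0.085},{"translation": [-0.008,0,0],"angular": [0,0,0],"hand": 0.085},{"translation": [-0.008,0,0],"angular": [0,0,0],"hand": 0.085},{"translation": [-0.008,0,0],"angular": [0,0,0],"hand": 0.085},{"translation": [-0.008,0,0],"angular": [0,0,0],"hand": 0.085},{"translation": [-0.008,0,0],"angular": [0,0,0],"hand": 0.085},{"translation": [-0.008,0,0],"angular": [0,0,0],"hand": 0.085},{"translation": [-0.008,0,0],"angular": [0,0,0],"hand": 0.085},{"translation": [-0.008,0,0],"angular": [0,0,0],"hand": 0.085}]}}

```text
time_s: 7.4
eef_pos: [0.5404, -0.065, 0.0373]
eef_rot: [-0.0, -0.016, 1.0, 0.0]
wrist_force: [-0.9, 0.6, 0.1]
opening: 0.996
```

Run:
```python
from bench import ctrl
from h import *
c=snap(ctrl,'scene','scene5');im=c['img'][120:320,100:360]
cv2.imwrite('pics/scenec5.png',cv2.resize(im,None,fx=3,fy=3,interpolation=cv2.INTER_CUBIC)[:,:,::-1])
o=ctrl.get_obs()
delta(o,[.59,-.065,.037],91.8)
```

```text
pos [ 0.5414 -0.0652  0.0375] t 7.45 F [-0.5  0.  -0.6]
shift tool [-0.0485 -0.0013  0.0006] turn [-0.0003  0.0013 -0.0003]
```

View pics/scenec5.png

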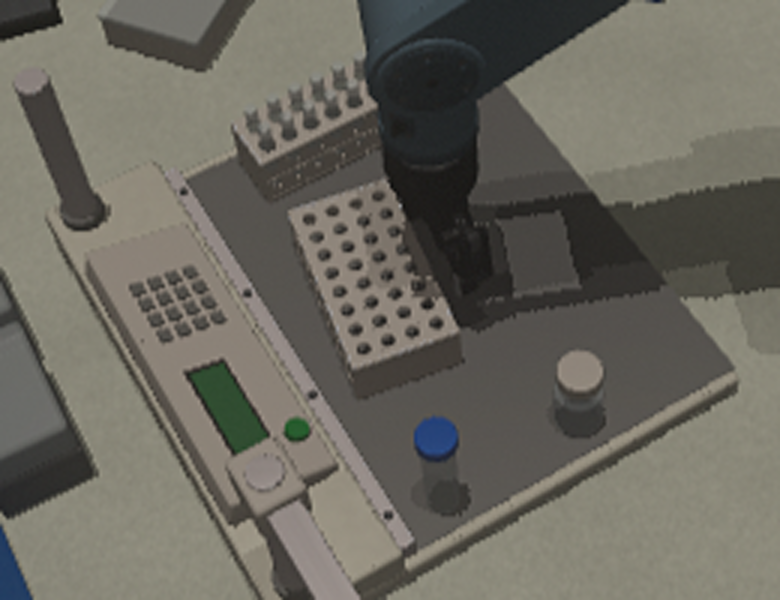

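The rack is turning square: its far-left corner (355,365) and far-right corner (290,210) are both still short of the ledge. I continue pushing.

Emit:
{"op": "apply_moves", "data": {"plan": [{"translation": [-0.008,0,0],"angular": [0,0,0],"hand": 0.085},{"translation": [-0.008,0,0],"angular": [0,0,0],"hand": 0.085},{"translation": [-0.008,0,0],"angular": [0,0,0],"hand": 0.085},{"translation": [-0.006,0,0],"angular": [0,0,0],"hand": 0.085},{"translation": [-0.005,0,0],"angular": [0,0,0],"hand": 0.085}]}}

```text
time_s: 8.07
eef_pos: [0.5751, -0.0639, 0.0373]
eef_rot: [-0.0, -0.016, 1.0, 0.0]
wrist_force: [-1.1, 0.2, 1.8]
opening: 1.001
```

Run:
```python
from bench import ctrl
from h import *
c=snap(ctrl,'scene','scene6');im=c['img'][120:320,100:360]
cv2.imwrite('pics/scenec6.png',cv2.resize(im,None,fx=3,fy=3,interpolation=cv2.INTER_CUBIC)[:,:,::-1])
o=ctrl.get_obs()
delta(o,[.59,-.065,.037],91.8)
```

```text
pos [ 0.5757 -0.064   0.0374] t 8.125 F [-0.4 -0.4  0.2]
shift tool [-0.0143 -0.0015  0.0004] turn [-0.0001  0.0005 -0.0001]
```

View pics/scenec6.png

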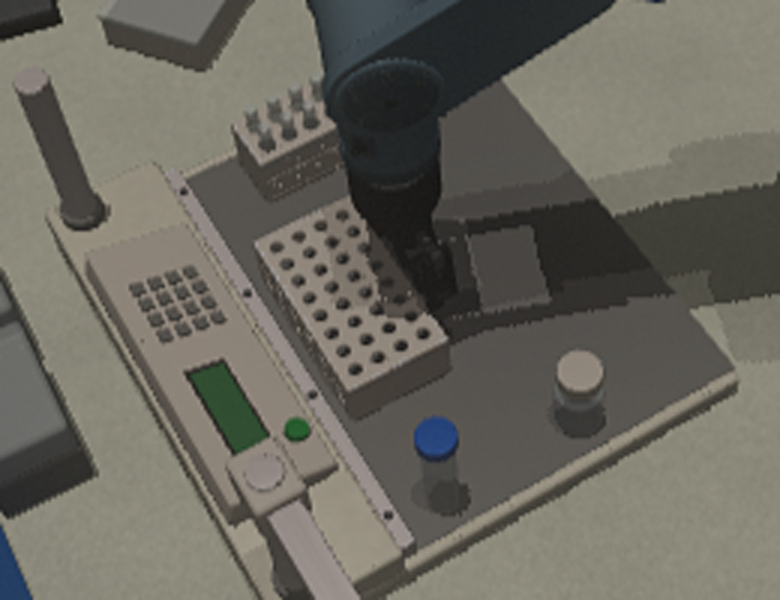

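The rack is nearly square and about 12–15 mm short of the ledge. I finish in small steps, watching the force.

Emit:
{"op": "apply_moves", "data": {"plan": [{"translation": [-0.004,0,0],"angular": [0,0,0],"hand": 0.085},{"translation": [-0.004,0,0],"angular": [0,0,0],"hand": 0.085},{"translation": [-0.003,0,0],"angular": [0,0,0],"hand": 0.085},{"translation": [0,0,0],"angular": [0,0,0],"hand": 0.085}]}}

```text
time_s: 8.62
eef_pos: [0.5862, -0.0637, 0.0373]
eef_rot: [0.0, -0.016, 1.0, -0.0]
wrist_force: [-0.1, -0.2, -0.7]
opening: 0.997
```

Emit:
{"op": "apply_moves", "data": {"plan": [{"translation": [-0.001,0,0],"angular": [0,0,0],"hand": 0.085},{"translation": [-0.001,0,0],"angular": [0,0,0],"hand": 0.085}]}}

```text
time_s: 8.88
eef_pos: [0.5877, -0.0635, 0.0373]
eef_rot: [-0.0, -0.016, 1.0, 0.0]
wrist_force: [-1.4, -0.3, 1.8]
opening: 0.996
```

Emit:
{"op": "apply_moves", "data": {"plan": [{"translation": [-0.001,0,0],"angular": [0,0,0],"hand": 0.085},{"translation": [-0.0005,0,0],"angular": [0,0,0],"hand": 0.085}]}}

```text
time_s: 9.12
eef_pos: [0.5889, -0.0635, 0.0373]
eef_rot: [-0.001, -0.016, 1.0, 0.0]
wrist_force: [-4.1, 0.1, 3.3]
opening: 0.995
```

Run:
```python
from bench import ctrl
from h import *
c=snap(ctrl,'scene','scene7');im=c['img'][170:290,150:290]
cv2.imwrite('pics/scenec7.png',cv2.resize(im,None,fx=5,fy=5,interpolation=cv2.INTER_CUBIC)[:,:,::-1])
o=ctrl.get_obs()
delta(o,[.59,-.065,.037],91.8)
```

```text
pos [ 0.5889 -0.0636  0.0373] t 9.175 F [-4.4 -0.5  3.3]
shift tool [-0.0011 -0.0015  0.0003] turn [ 0.0001 -0.0012 -0.0001]
```

View pics/scenec7.png

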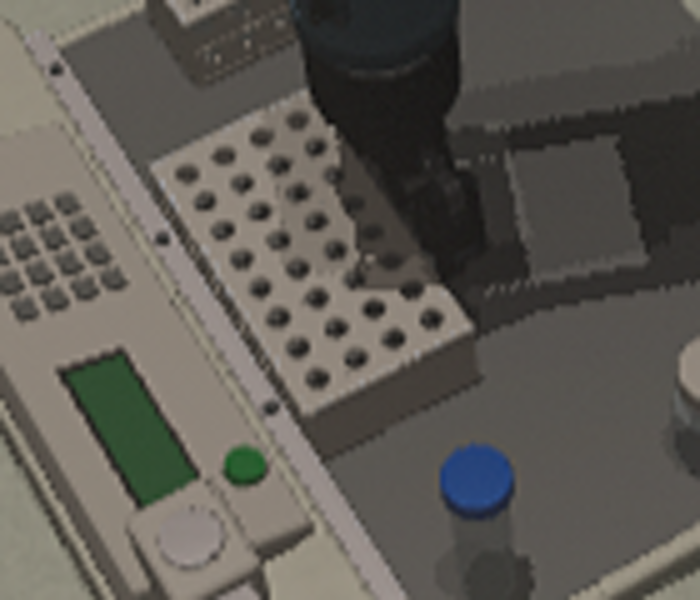

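Emit:
{"op": "apply_moves", "data": {"plan": [{"translation": [-0.0005,0,0],"angular": [0,0,0],"hand": 0.085},{"translation": [-0.0005,0,0],"angular": [0,0,0],"hand": 0.085},{"translation": [0,0,0],"angular": [0,0,0],"hand": 0.085}]}}

```text
time_s: 9.55
eef_pos: [0.5889, -0.0636, 0.0373]
eef_rot: [-0.002, -0.016, 1.0, 0.0]
wrist_force: [-8.0, -1.4, 7.3]
opening: 0.997
```

Emit:
{"op": "apply_moves", "data": {"plan": [{"translation": [-0.0005,0,0],"angular": [0,0,0],"hand": 0.085},{"translation": [0,0,0],"angular": [0,0,0],"hand": 0.085}]}}

```text
time_s: 9.8
eef_pos: [0.5889, -0.0636, 0.0372]
eef_rot: [-0.002, -0.016, 1.0, 0.0]
wrist_force: [-10.5, -1.8, 7.7]
opening: 0.996
```

Run:
```python
from bench import ctrl
from h import *
c=snap(ctrl,'scene','scene8');im=c['img'][170:290,150:290]
cv2.imwrite('pics/scenec8.png',cv2.resize(im,None,fx=5,fy=5,interpolation=cv2.INTER_CUBIC)[:,:,::-1])
c=snap(ctrl,'wrist','wrist8')
o=ctrl.get_obs()
delta(o,[.59,-.065,.037],91.8); print(o['torque'])
```

```text
pos [ 0.589  -0.0636  0.0373] t 9.9 F [-10.   -2.3   8.8]
shift tool [-0.001  -0.0015  0.0003] turn [ 0.0002 -0.0042  0.0004]
[-0.02028978  1.39321962  0.23397841]
```

View pics/scenec8.png

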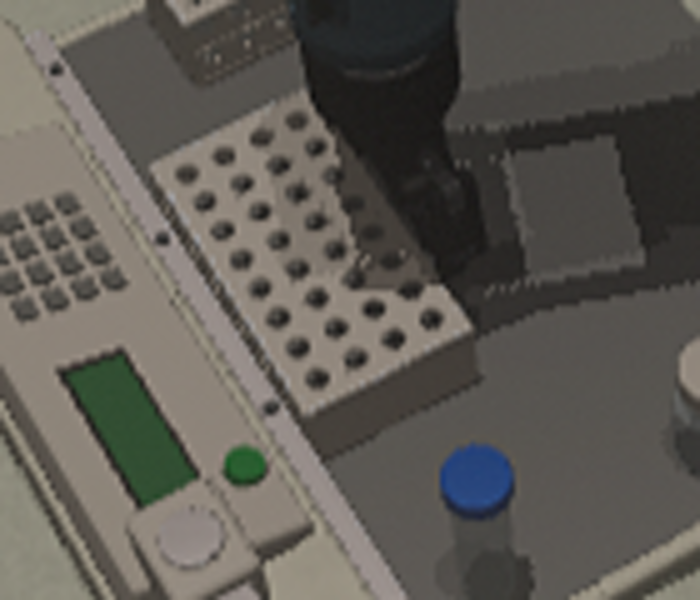

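View pics/wrist8.png

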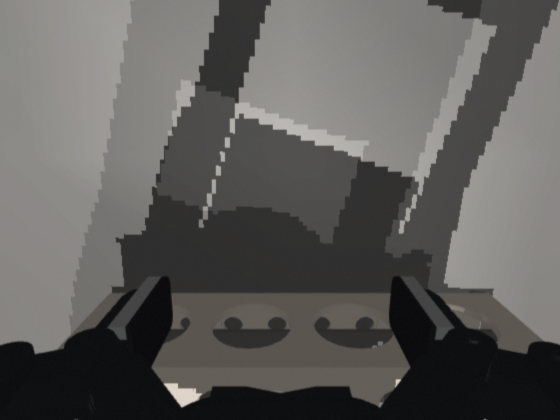

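The force rises to 10 N with no further travel, so the rack is seated. I back off straight and rise to check from above.

Emit:
{"op": "apply_moves", "data": {"plan": [{"translation": [0.003,0,0],"angular": [0,0,0],"hand": 0.085},{"translation": [0.005,0,0],"angular": [0,0,0],"hand": 0.085},{"translation": [0.02,0,0],"angular": [0,0,0],"hand": 0.085},{"translation": [0.03,0,0],"angular": [0,0,0],"hand": 0.085},{"translation": [0.04,0,0],"angular": [0,0,0],"hand": 0.085},{"translation": [0.02,0,-0.04],"angular": [0,0,0],"hand": 0.085},{"translation": [0,0,-0.05],"angular": [0,0,0],"hand": 0.085},{"translation": [0,0,-0.05],"angular": [0,0,0],"hand": 0.085},{"translation": [0,0,-0.05],"angular": [0,0,0],"hand": 0.085},{"translation": [0,0,0],"angular": [0,0,0],"hand": 0.085}]}}

```text
time_s: 11.15
eef_pos: [0.4757, -0.0681, 0.2321]
eef_rot: [0.005, -0.016, 1.0, -0.002]
wrist_force: [0.3, -0.3, -0.4]
opening: 0.995
```

Run:
```python
from bench import ctrl
from h import *
c=snap(ctrl,'scene','scene9');im=c['img'][150:290,140:290]
cv2.imwrite('pics/scenec9.png',cv2.resize(im,None,fx=5,fy=4,interpolation=cv2.INTER_CUBIC)[:,:,::-1])
c=snap(ctrl,'top','top9');im=c['img'][110:260,205:395]
cv2.imwrite('pics/topc9.png',cv2.resize(im,None,fx=4,fy=4,interpolation=cv2.INTER_CUBIC)[:,:,::-1])
c=snap(ctrl,'wrist','wrist9')
o=ctrl.get_obs()
delta(o,[.59,-.065,.037],91.8); print(o['torque'])
```

```text
pos [ 0.4724 -0.0669  0.2264] t 11.3 F [-0.1  0.5 -1.5]
shift tool [-0.1178 -0.0019  0.1893] turn [ 0.0005 -0.0008 -0.0002]
[ 0.01579698  0.04386505 -0.00889786]
```

View pics/scenec9.png

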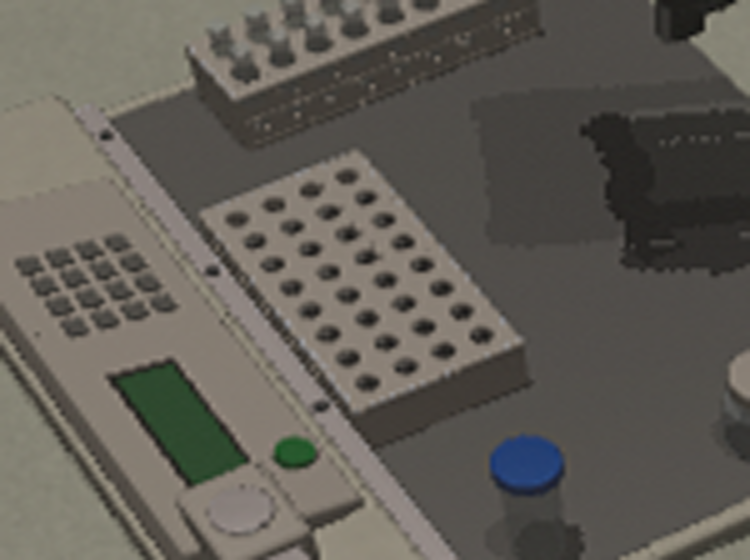

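View pics/topc9.png

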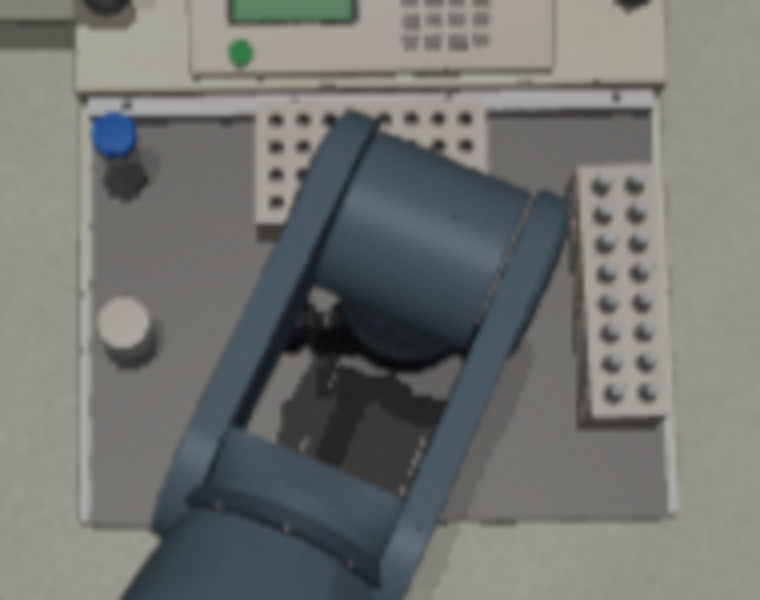

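View pics/wrist9.png

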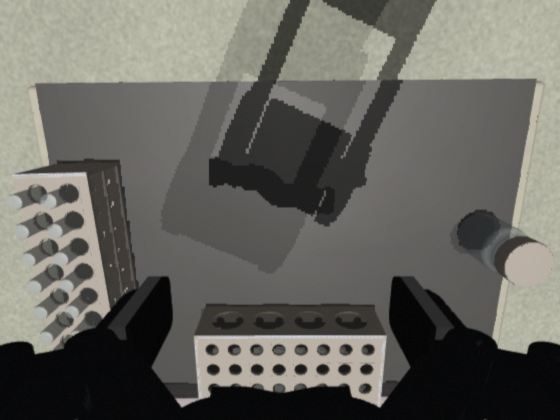

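Run:
```python
from h import *
s=pickle.load(open('scene9.pkl','rb'))
im=s['img'][185:265,170:250]
cv2.imwrite('pics/z9.png',cv2.resize(im,(800//1,600),interpolation=cv2.INTER_NEAREST)[:,:,::-1])
S=lambda x,y:((x+.5)/5-.5+140,(y+.5)/4-.5+150)
P=np.array([onz(s,*S(*p),.077)[:2] for p in [(200,215),(357,152),(523,343),(355,414)]])
d=np.roll(P,-1,0)-P; print(P.round(4),P.mean(0).round(4),np.linalg.norm(d,axis=1).round(4),np.degrees(np.arctan2(d[:,1],d[:,0])).round(1))
# expected flush rear-bottom of visible: ledge line at z=.047
for p in P[[0,3]]: print(proj(s,[p[0],p[1],.047]), proj(s,[p[0],p[1],.077]))
# ledge front-top edge projected: from earlier estimate
for y in (.16,.03,-.145,-.27): print(y,proj(s,[.6965-(y+.054)*.0325,y,.047]))
```

```text
[[ 0.6991 -0.1392]
 [ 0.6062 -0.1437]
 [ 0.5993  0.0308]
 [ 0.6941  0.0341]] [ 0.6497 -0.0545] [0.093  0.1746 0.0948 0.1734] [-177.2   92.2    2.   -88.3]
[181.337978   209.77818124] [179.6   203.375]
[211.87624481 259.01466728] [210.6   253.125]
0.16 [236.92420456 298.68914122]
0.03 [211.25805553 257.7057616 ]
-0.145 [180.29426296 208.26317232]
-0.27 [160.34349083 176.40603369]
```

View pics/z9.png

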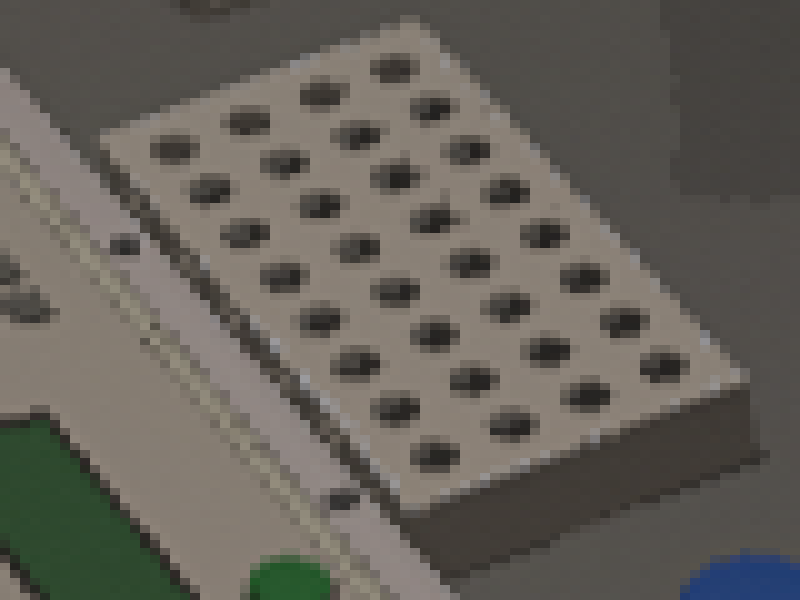

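The rack's rear edge measures x = 0.699 (right end) and 0.694 (left end), against a ledge line of 0.699 and 0.694. The strip between rack and ledge is even, so the rack is flush. I hand in.

Run:
```python
from bench import ctrl
o=ctrl.get_obs(); print(o['time_s'],o['eef_pos'],o['wrist_force'],abs(o['dq']).max())
print(ctrl.hand_in())
```

```text
11.3 [ 0.4723754  -0.06687798  0.22638344] [-0.11862695  0.46497138 -1.54448006] 0.020447191159908295
the job is handed in; nothing more can be done
None
```

I tipped the rack over backwards with the open fingertips, pushing about 83 mm above the deck. I then pushed it low along the deck, squaring it up, until it seated against the ledge. At the end the force rose to about 10 N with no further travel. I handed in at 11.3 s.

**Rack position:** The last pictures show the 4x8 hole side uppermost. The rear edge measures x = 0.699 m at the right end and 0.694 m at the left. The ledge line there is 0.699 and 0.694, so the rack is flush to within the calibration of about 2 mm. The long edge lies at about 92.0°, and the ledge at 91.2–92.1° depending on the view.

**Clearance:** The jar, the 50 ml tube and the tube rack look unmoved in the pictures. I did not recheck the bystanders on the bench at the end. The arm finished about 0.23 m up, over the front of the deck, touching nothing. No check failed.

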